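# Open the safety-capped bottle on the finishing carousel

### The arm

A 6-joint arm with a two-finger parallel gripper is mounted at the origin on the work surface; the furniture and walls round the work are solid. World frame = base frame: x ahead of the robot, y to its left, z up, the work surface at z = 0. Lengths are in mm, angles in degrees, forces in N, time in s.
With the tool pointing down it reaches from about 300 to 775 mm from the base axis. Payload 14.6 kg.
Tool frame: the origin (TCP) lies midway between the tips of the shut fingers; the grasp point (between the pads) lies 19 mm behind it; y points along the fingers, x is the direction in which the jaws open and shut, and the axes are right-handed (so a half turn about y gives the same grasp; the last joint's range is limited). The gripper opens to 85 mm and grips with 20 to 120 N. Pads are 22 mm wide; open, the fingers measure 114 mm over their backs; the gripper's body (76 mm by 85 mm) begins 54 mm behind the grasp point. The pads swing forward as they close: fully open they stand 13 mm farther back than shut.
Start: joints at [72.387, 17.183, 87.147, -0, 75.671, -3.816], TCP at [131.162, 534.122, 231.281] pointing down, gripper open.
Joint ranges: [-173.82, 173.82], [-45.26, 126.66], [13.44, 144.39], [-59.66, 239.66], [0, 175.72], [-146.38, 146.38]. Speed limits (degrees/s): [127.2, 127.2, 147.25, 180, 180, 180].

### API

Orientations are given as a 3x3 rotation matrix whose columns are the frame's x, y, z axes.
In Python, from rig import sense, get_image, camera_model, sign_off, masks_of, tip_of gives the robot as it stands.
- The arm moves only by the tool jog_arm, never from a script. Its argument "series" is a list of rows, each a list of 7 numbers: the shift along the tool's x, y, z in cm, then the turn, a rotation vector about the tool's x, y, z in degrees, then the opening, from 0 (shut) to 1 (fully open). A call has 1 to 20 rows; each row shifts and turns the commanded pose from where the row before left it, along the tool's axes as they then stand; what a row does not reach is not made up. A row lasts 1/12 s, in which the tool goes at most 41.7 mm and 7.16 degrees, less where a joint would pass 70% of its speed; a pose out of reach is approached as far as the arm can. A call with a gripper value outside its range is refused whole. The fingers move at their own pace and stop on an object; the grip force is fixed at half the most. Time passes only in rows, so rows that do not move let the fingers close. It gives the time, the measured TCP pose, the force and the opening at its end, in the units of the state.
- sense(): the state, without advancing time (a new reading comes with each control period).
- get_image(name): name is "scene" or "side" or "wrist"; returns the picture (420x560x3 uint8, red, green, blue); there is no depth.
- camera_model(name): a dict with "K" (3x3 intrinsics, pixels), "cam_to_world" (4x4, takes a point from camera to world coordinates); the wrist camera has in their place "T_tool_cam" (4x4, takes a point from camera to tool coordinates, whose origin is the TCP and whose axes are the tool frame's). Camera axes: x right, y down, z forward; pixel columns grow to the right and rows downward; lengths in mm; the calibration is good to about 2 mm. A picture is of the moment at which its call begins: read the wrist's pose just before it. camera_model takes no time and is no camera call.
- sign_off(): hands the job in, once; it reports no verdict.
Trained networks look in the newest picture that a camera, given by its name, has taken for a name from the list of things; names that differ only in an ending like _2 or _b are one class to them, and where a whole thing is asked for, a point or a joint stands for the part that bears it (a point fixed in the world has none). Each returns a list of dicts, best first, with "score" (0 to 1); they miss things now and then, are a little off and sometimes report something else, mostly with a low value. They report only what shows in the picture. A call takes as long as a camera call. They do not tell look-alikes from the thing itself.
- masks_of(label, camera): "pixels" (420x560 bool, what is visible of it) and "location" ([column, row] as shares, 0 to 1, of the picture: columns of its width, rows of its height, amid what is visible of it).
- tip_of(label, camera): "location" ([column, row] as shares, 0 to 1, of the picture: columns of its width, rows of its height: a listed point, or the origin of a listed thing).
The state is a dict: "time_s": time; "q": joint angles; "joint_vel": joint speeds; "joint_torque": joint torques, N m; "tcp_pos": TCP position; "orientation": TCP orientation; "force": force on the tool from outside, world axes, zero at the start; "moment": the same for the moment, N m; "finger_gap": finger opening in mm.
Only numpy, scipy, OpenCV 4.12 (cv2) and the standard library are available. Lean on these libraries where they do the work, as an engineer would, in place of code of your own. Each camera call takes 0.05 s, during which the arm holds its last target.

### The job

Turn the round carousel anticlockwise (seen from above) by its upright handle until it snaps past its detent and rests against the stop, so that it is held there. Then take the black safety cap of the bottle, press it fully down, twist it a quarter turn anticlockwise while it is pressed, and lift it straight off. Finish while holding the cap in the gripper, level and still, about 8 cm above where it sat on the bottle, with the carousel still in its stop and the masking tape roll, brush and screwdriver on the bench left where they lie.

Things in the scene. Friction and masses are not known exactly. Their poses are not given: they have to be found in the camera images.
- carousel (a joint): Angle of the carousel, a plywood disc 250 mm across, its top 76 mm above the bench, on a fixed tripod. 0: end away from the stop; grows anticlockwise from above; 1.571 rad: indexed, at the hard stop. A spring detent at about 1.5 rad must be overcome (some 5 to 10 N at the handle); past it the disc is pressed to the stop and held. Before it the disc turns freely. Two tins are fixed on it.
- carousel_axis (a point): The carousel's axis at the disc's top surface; z up. Turns with the disc.
- handle (a point): Point on the carousel's upright handle, 15 mm below its top: a round dark wooden grip 20 mm in diameter, 40 mm long, on a steel post 105 mm from the axis, opposite the bottle, its top 170 mm above the bench. Turns with the disc; can be pinched from above or pushed sideways.
- bottle: White bottle 62 mm in diameter held fast in a ring on the carousel disc, 65 mm from the axis. Origin at the centre of its underside, 76 mm above the bench, z up. Its shoulder ends 82 mm above the origin in a neck 33 mm in diameter; the mouth is 118 mm above the origin. Two lugs stand out from the neck, at +x and -x.
- mouth (a point): Centre of the top of the bottle's neck, 194 mm above the bench. A spring seal stands 6 mm above it and pushes the cap up.
- cap_center (a point): Centre (half-way up) of the loose black round cap, 55 mm across, 25 mm high, 40 g. Fitted: 115.5 mm above the bottle's origin, x along the bottle's x, z up. It neither turns nor lifts until pressed down 4.5 mm (bottoms at 6 mm; spring 6 N at first, 11 N at the bottom). Held down it turns anticlockwise from above; turned 60 to 120 degrees (best 90) it lifts straight off.
- masking_roll: Roll of cream masking tape lying on the bench, 82 mm across, 24 mm high; bystander. Origin at the centre of its underside.
- dust_brush: Flat brush lying on the bench, 42 x 175 x 10 mm; bystander. Origin at the centre of its underside.
- screwdriver: Screwdriver lying on the bench, 25 x 199 x 24 mm; bystander. Origin at the centre of its underside.
Mind the look-alikes: they are no part of the job. Of the things that look like the part that bears cap_center, the middle-sized one is meant.

How it is judged (in metres and radians):
On the way, in this order (a step that is already met when the one before it is completed fails the run):
1. the carousel has been turned past the detent to its stop (value of joint carousel above 1.53 rad), for 0.2 s.
2. at the stop, the cap is pressed down at least 4 mm (value of joint carousel above 1.51 rad and z of cap_center in the frame of bottle below 0.1115 m), for 0.05 s.
3. the cap has been twisted at least 55 degrees while still on the neck (angle between the x axis of cap_center and the x axis of bottle, either way round above 0.96 rad and z of cap_center in the frame of bottle below 0.12 m), for 0.05 s.
At the end, for the whole second after the job is handed in: The carousel is at its stop (joint above 1.51 rad); the cap is gripped by the fingers, off the bottle, still (under 0.03 m/s), level within 0.2 rad, 50 to 130 mm higher than where it sat, and within 30 mm of the bottle's axis (value of joint carousel above 1.51 rad and z of cap_center in the frame of bottle between 0.1655 and 0.2455 m and horizontal distance between cap_center and mouth below 0.03 m and angle between cap_center's own z axis and vertical below 0.2 rad and contact force between the fingers and cap above 1 N and contact force between cap and bottle below 0.1 N and linear speed of cap below 0.03 m/s); the arm keeps its last pose, push and grip.
It fails at once if the masking tape roll is moved more than 3 cm (distance of masking_roll from where it was at the start of the episode above 0.03 m).
It fails at once if the brush is moved more than 3 cm (distance of dust_brush from where it was at the start of the episode above 0.03 m).
It fails at once if the screwdriver is moved more than 3 cm (distance of screwdriver from where it was at the start of the episode above 0.03 m).
It also fails if it takes over 51 s, if anything falls off the work surface, if the arm or the gripper's body presses on something with over 40 N, if the wrist force passes 120 N, or if a joint passes its speed limit or range.

## Working session

There is one attempt and no reset: what is moved stays moved. The work goes in short steps, Python scripts to look and compute and a tool call to move; the robot and the scene stay as the last step left them, time stands still between calls to the robot, and variables do not carry over. Pictures are saved under pics/ and viewed, and the job is handed in when it is done.

Besides the shell and the picture viewer there is one more tool, called as name([rows], argument=value, ...), one row to a line, values as JSON. jog_arm: Moves the arm, as the interface text tells. Its arguments: {"type":"object","properties":{"series":{"type":"array"}},"required":["series"]}

```bash
ls; mkdir -p pics; python3 - <<'E'
from rig import *
import cv2, numpy as np
s=sense(); print({k:np.round(v,3).tolist() for k,v in s.items()})
for c in ["scene","side","wrist"]:
    im=get_image(c); cv2.imwrite(f"pics/{c}0.png",im[:,:,::-1]); 
    m=camera_model(c); print(c,{k:np.round(v,3).tolist() for k,v in m.items()})
E
```

```text
pics
{'time_s': 0.0, 'q': [72.387, 17.217, 87.18, -0.001, 75.67, -3.815], 'joint_vel': [-0.016, -0.146, 0.08, 0.054, -0.002, -0.032], 'joint_torque': [0.0, -54.351, -36.178, -0.0, 0.004, -0.0], 'tcp_pos': [131.099, 533.908, 230.708], 'orientation': [[0.238, -0.0, -0.971], [0.971, -0.001, 0.238], [-0.001, -1.0, 0.0]], 'force': [0.125, 0.801, -0.745], 'moment': [-0.032, -0.03, 0.023], 'finger_gap': 85.731}
scene {'K': [[444.079, 0.0, 274.743], [0.0, 444.079, 209.126], [0.0, 0.0, 1.0]], 'cam_to_world': [[0.827, -0.355, 0.436, 36.821], [-0.562, -0.527, 0.637, -702.63], [0.004, -0.772, -0.635, 762.17], [0.0, 0.0, 0.0, 1.0]]}
side {'K': [[427.391, 0.0, 274.846], [0.0, 427.391, 208.885], [0.0, 0.0, 1.0]], 'cam_to_world': [[-0.999, -0.036, 0.013, 465.079], [-0.029, 0.502, -0.864, 793.931], [0.024, -0.864, -0.503, 637.353], [0.0, 0.0, 0.0, 1.0]]}
wrist {'K': [[312.023, 0.0, 280.167], [0.0, 312.023, 212.823], [0.0, 0.0, 1.0]], 'T_tool_cam': [[1.0, 0.001, -0.001, 1.196], [0.001, -0.269, 0.963, -141.779], [0.001, -0.963, -0.269, 68.238], [0.0, 0.0, 0.0, 1.0]]}
```

View pics/scene0.png

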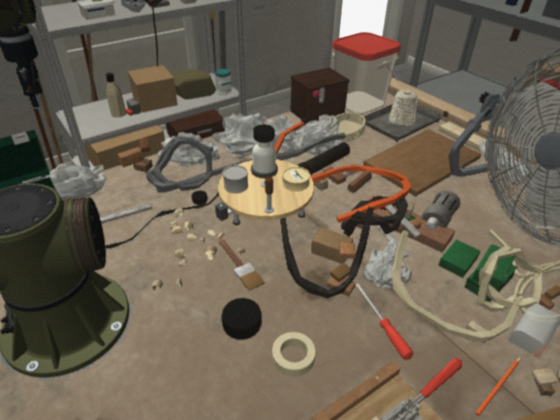

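View pics/side0.png

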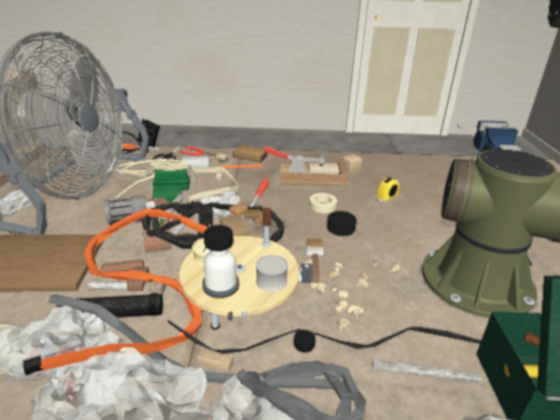

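View pics/wrist0.png

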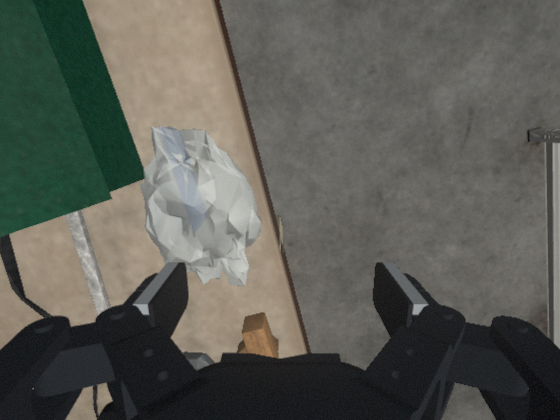

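```bash
cat > h.py <<'E'
from rig import *
import cv2, numpy as np
def P(c):
    m=camera_model(c); K=np.array(m["K"])
    if c=="wrist":
        s=sense(); T=np.eye(4);T[:3,:3]=s["orientation"];T[:3,3]=s["tcp_pos"]; W=T@np.array(m["T_tool_cam"])
    else: W=np.array(m["cam_to_world"])
    return K@np.linalg.inv(W)[:3]
def proj(c,X,Pm=None):
    x=(P(c) if Pm is None else Pm)@np.r_[X,1]; return x[:2]/x[2]
def tri(obs):  # list of (P,uv)
    A=np.vstack([[u*M[2]-M[0],v*M[2]-M[1]] for M,(u,v) in obs])
    x=np.linalg.svd(A)[2][-1]; X=x[:3]/x[3]
    return X,[np.round(proj(None,X,M)-uv,1).tolist() for M,uv in obs]
def atz(M,uv,z):
    u,v=uv; A=np.array([u*M[2]-M[0],v*M[2]-M[1]])
    return np.linalg.solve(A[:,:2],-(A[:,3]+A[:,2]*z))
E
python3 - <<'E'
from h import *
print("tcp in scene",proj("scene",sense()["tcp_pos"]),proj("side",sense()["tcp_pos"]))
im={c:get_image(c) for c in["scene","side"]}
for l in ["carousel_axis","handle","bottle","mouth","cap_center","masking_roll","dust_brush","screwdriver"]:
    o={}
    for c in im:
        r=tip_of(l,c); o[c]=[(np.round(np.array(d["location"])*[560,420],1).tolist(),round(d["score"],2)) for d in r[:4]]
    print(l,o)
    if o["scene"] and o["side"]:
        X,e=tri([(P(c),o[c][0][0]) for c in im]); print("   ",X.round(1),e)
for c in im:
    i=im[c]; 
    b=(190,110,330,220) if c=="scene" else (160,200,320,340)
    cv2.imwrite(f"pics/{c}z.png",cv2.resize(i[b[1]:b[3],b[0]:b[2]],None,fx=5,fy=5,interpolation=2)[:600,:800,::-1])
print(sense()["time_s"])
E
```

```text
tcp in scene [ 39.05246212 104.54506372] [608.38035056 442.96402697]
carousel_axis {'scene': [([262.3, 182.0], 0.78)], 'side': [([237.5, 272.6], 0.92)]}
    [547.   97.9  75.5] [[0.8, -0.4], [1.0, 0.6]]
handle {'scene': [([269.9, 184.2], 0.74)], 'side': [([269.5, 214.2], 0.94)]}
    [491.5 -13.5 155.4] [[-1.1, 0.7], [-1.3, -0.7]]
bottle {'scene': [([264.8, 165.5], 0.82)], 'side': [([225.7, 287.5], 0.86), ([316.4, 264.8], 0.6)]}
    [575.4 146.3  83.3] [[-2.7, 1.6], [-4.2, -2.4]]
mouth {'scene': [([263.1, 133.4], 0.92)], 'side': []}
cap_center {'scene': [([197.5, 199.0], 0.72), ([261.8, 136.6], 0.54)], 'side': [([219.2, 238.4], 0.91), ([341.9, 222.1], 0.83), ([303.9, 340.8], 0.66)]}
    [498.1 134.3 124.6] [[41.6, -33.6], [42.1, 27.6]]
masking_roll {'scene': [([290.3, 356.6], 0.81)], 'side': [([326.2, 204.7], 0.59)]}
    [ 329.5 -327.3    6.7] [[-0.7, 0.3], [-0.5, -0.2]]
dust_brush {'scene': [([239.5, 265.7], 0.92), ([289.6, 355.9], 0.43)], 'side': [([316.6, 262.3], 0.96)]}
    [374.1 -58.7  -6.1] [[-1.3, 0.5], [-1.3, -0.5]]
screwdriver {'scene': [([384.5, 324.8], 0.65), ([237.5, 263.3], 0.64)], 'side': []}
1.05
```

View pics/scenez.png

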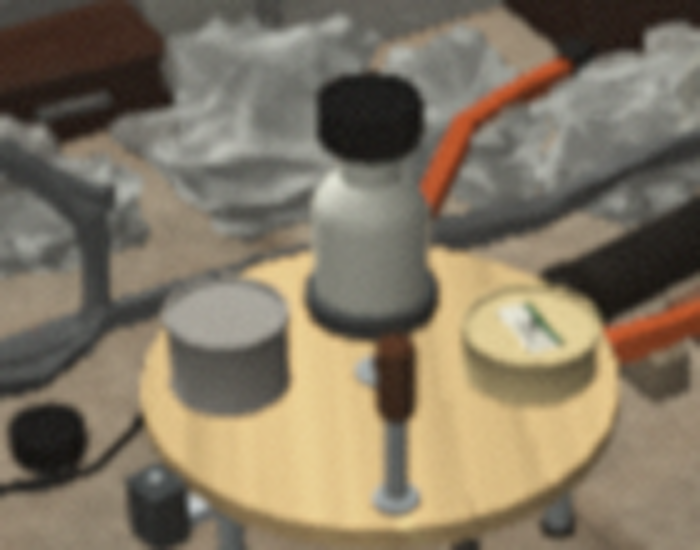

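View pics/sidez.png

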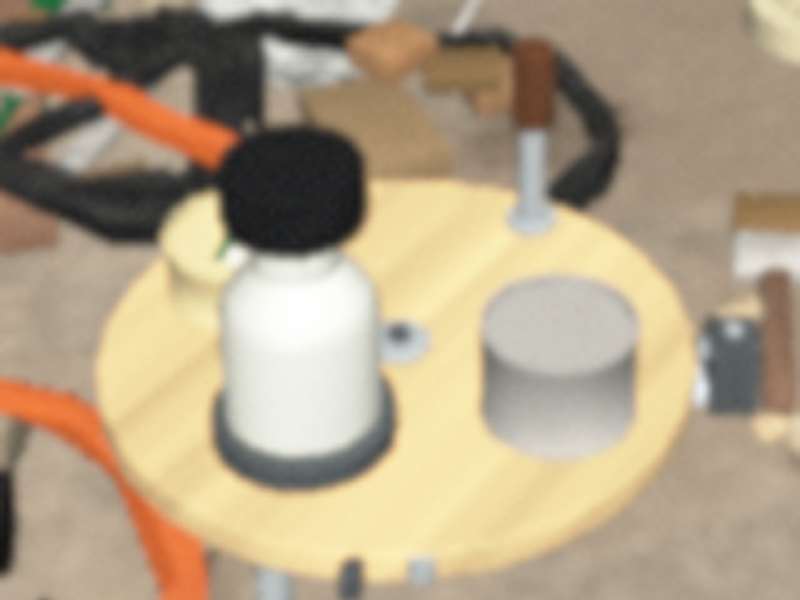

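```bash
python3 - <<'E'
from h import *
S,D=P("scene"),P("side")
f=lambda n,a,b: print(n,*[ (x.round(1) if i==0 else x) for i,x in enumerate(tri([(S,a),(D,b)]))], "atz",)
f("handle top",(269,178.5),(267,208.6))
f("handle-15",(269,184.3),(266.8,215))
f("post base",(269.4,209.4),(266.2,243.4)); print(atz(S,(269.4,209.4),76),atz(D,(266.2,243.4),76))
f("cap",(264,133.6),(219,238))
f("axis",(262.5,183.5),(240,268));
# disc ellipse fit
for c,b in (("scene",(190,150,330,225)),("side",(160,225,320,325))):
    im=get_image(c); hsv=cv2.cvtColor(im,cv2.COLOR_RGB2HSV)
    m=((hsv[...,0]>12)&(hsv[...,0]<28)&(hsv[...,1]>80)&(hsv[...,2]>150)).astype(np.uint8)
    m2=np.zeros_like(m);m2[b[1]:b[3],b[0]:b[2]]=m[b[1]:b[3],b[0]:b[2]]
    n,l,s,_=cv2.connectedComponentsWithStats(m2)
    k=1+np.argmax(s[1:,4]); print(c,s[k]); 
    cv2.imwrite(f"pics/m_{c}.png",(l==k).astype(np.uint8)*255); 
    h=cv2.convexHull(np.argwhere(l==k)[:,::-1].astype(np.float32)).reshape(-1,2)
    X=np.array([atz(P(c),p,76) for p in h]); 
    # circle fit
    A=np.c_[2*X,np.ones(len(X))]; sol=np.linalg.lstsq(A,(X**2).sum(1),rcond=None)[0]
    print("circle",sol[:2].round(1),np.sqrt(sol[2]+sol[:2]@sol[:2]).round(1))
    # robust R=125
    from scipy.optimize import least_squares
    r=least_squares(lambda p:np.hypot(*(X-p).T)-125,sol[:2],loss="soft_l1",f_scale=2); print(r.x.round(1), np.hypot(*(X-r.x).T).round(0))
E
```

```text
handle top [494.4  -9.9 170. ] [[-0.1, 0.0], [-0.1, -0.0]] atz
handle-15 [494.4  -9.9 153.6] [[-0.0, 0.0], [-0.0, -0.0]] atz
post base [494.9  -9.9  78. ] [[-0.1, 0.1], [-0.1, -0.1]] atz
[496.53678262  -7.85525884] [494.77287442 -12.53501647]
cap [577.4 138.4 189.6] [[-0.2, 0.1], [-0.2, -0.2]] atz
axis [541.9  87.9  79.3] [[1.0, -0.6], [1.4, 0.8]] atz
scene [ 218  159   96   58 2747]
circle [544.8  81.8] 125.4
[544.6  81.8] [124. 125. 125. 124. 124. 124. 124. 125. 127. 127. 126. 126. 126. 125.
 125. 125. 126. 126. 125. 124. 125. 125. 124. 125. 125. 125. 126. 125.
 125. 126. 126. 128. 128. 126. 125. 125.]
side [ 179  251   65   65 1239]
circle [580.5 112.4] 97.5
[547.   93.4] [ 12. 126. 127. 126. 126. 128. 125. 123. 121. 122. 122. 124. 125. 125.
 127. 128. 127.]
```

jog_arm([
  [-2.21,-0.2,-2.41,0,0,0,0.35],
  [-2.21,-0.2,-2.41,0,0,0,0.35],
  [-2.21,-0.2,-2.41,0,0,0,0.35],
  [-2.21,-0.2,-2.41,0,0,0,0.35],
  [-2.21,-0.2,-2.41,0,0,0,0.35],
  [-2.21,-0.2,-2.41,0,0,0,0.35],
  [-2.21,-0.2,-2.41,0,0,0,0.35],
  [-2.21,-0.2,-2.41,0,0,0,0.35],
  [-2.21,-0.2,-2.41,0,0,0,0.35],
  [-2.21,-0.2,-2.41,0,0,0,0.35],
  [-2.21,-0.2,-2.41,0,0,0,0.35],
  [-2.21,-0.2,-2.41,0,0,0,0.35],
  [-2.21,-0.2,-2.41,0,0,0,0.35],
  [-2.21,-0.2,-2.41,0,0,0,0.35],
  [-2.21,-0.2,-2.41,0,0,0,0.35],
  [-2.21,-0.2,-2.41,0,0,0,0.35],
  [-2.21,-0.2,-2.41,0,0,0,0.35],
  [-2.21,-0.2,-2.41,0,0,0,0.35],
  [-2.21,-0.2,-2.41,0,0,0,0.35],
  [-2.21,-0.2,-2.41,0,0,0,0.35],
])

```text
time_s: 2.82
tcp_pos: [494.5, -11.7, 271.5]
orientation: [[0.239, 0.0, -0.971], [0.971, -0.0, 0.239], [0.0, -1.0, -0.0]]
force: [-0.1, 1.1, -0.1]
finger_gap: 29.9
```

jog_arm([
  [0,0,0,0,7,0,0.35],
  [0,0,0,0,7,0,0.35],
  [0,0,0,0,7,0,0.35],
  [0,0,0,0,7,0,0.35],
  [0,0,0,0,7,0,0.35],
  [0,0,0,0,7,0,0.35],
  [0,0,0,0,7,0,0.35],
  [0,0,0,0,7,0,0.35],
  [0,0,0,0,7,0,0.35],
  [0,0,0,0,7,0,0.35],
  [0,0,0,0,7,0,0.35],
  [0,0,0,0,7,0,0.35],
  [0,0,0,0,7,0,0.35],
  [0,0,0,0,7,0,0.35],
  [0,0,0,0,7,0,0.35],
  [0,0,0,0,0,0,0.35],
])

```text
time_s: 4.15
tcp_pos: [493.9, -10.1, 271.3]
orientation: [[0.873, 0.0, 0.487], [-0.487, -0.0, 0.873], [0.0, -1.0, 0.0]]
force: [-1.1, -0.3, 0.5]
finger_gap: 29.8
```

```bash
python3 - <<'E'
from h import *
M=P("wrist"); im=get_image("wrist"); cv2.imwrite("pics/wrist1.png",im[:,:,::-1])
for n,X in (("handle top",(494.4,-9.9,170)),("cap top",(577.4,138.4,204)),("axis",(545.5,81.8,76))): print(n,proj(0,X,M).round(1))
print(np.linalg.inv(np.vstack([M,[0,0,0,1]]))[:3,3])
E
```

```text
handle top [281.  213.7]
cap top [282.1 -62.8]
axis [280.8  88.2]
[527.22711331  50.62977333 413.12844391]
```

View pics/wrist1.png

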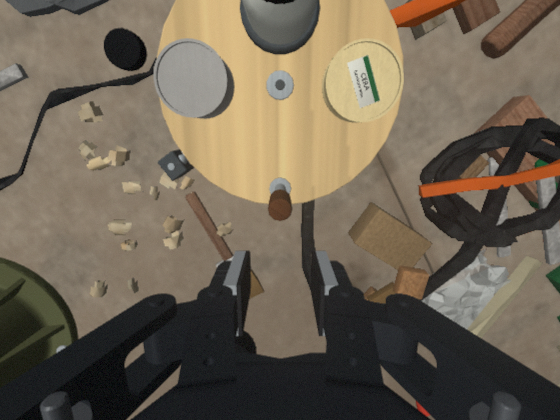

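jog_arm([
  [0,2.6,0,0,0,0,0.33],
  [0,2.6,0,0,0,0,0.33],
  [0,2.6,0,0,0,0,0.33],
  [0,2.6,0,0,0,0,0.33],
  [0,2.6,0,0,0,0,0.33],
  [0,0,0,0,0,0,0.33],
])

```text
time_s: 4.7
tcp_pos: [491.8, -9.9, 137.1]
orientation: [[0.878, -0.007, 0.478], [-0.478, 0.001, 0.878], [-0.006, -1.0, -0.003]]
force: [-0.3, 1.0, -0.5]
finger_gap: 28.1
```

jog_arm([
  [0.92,0,0.04,0,-5,0,0.33],
  [0.92,0,0.04,0,-5,0,0.33],
  [0.92,0,0.04,0,-5,0,0.33],
  [0.92,0,0.04,0,-5,0,0.33],
  [0.92,0,0.04,0,-5,0,0.33],
  [0.92,0,0.04,0,-5,0,0.33],
])

```text
time_s: 5.2
tcp_pos: [547.7, -23.4, 142.8]
orientation: [[1.0, 0.001, -0.029], [0.029, -0.0, 1.0], [0.001, -1.0, -0.0]]
force: [-1.4, 0.8, -0.1]
finger_gap: 27.9
```

jog_arm([
  [0.92,0,0.04,0,-5,0,0.33],
  [0.92,0,0.04,0,-5,0,0.33],
  [0.92,0,0.04,0,-5,0,0.33],
  [0.92,0,0.04,0,-5,0,0.33],
  [0.92,0,0.04,0,-5,0,0.33],
  [0.92,0,0.04,0,-5,0,0.33],
  [0.92,0,0.04,0,-5,0,0.33],
  [0.92,0,0.04,0,-5,0,0.33],
  [0.92,0,0.04,0,-5,0,0.33],
  [0,0,0,0,0,0,0.33],
])

```text
time_s: 6.03
tcp_pos: [621.9, 10.1, 142.8]
orientation: [[0.686, 0.002, -0.727], [0.727, 0.0, 0.686], [0.001, -1.0, -0.001]]
force: [-0.2, -0.3, -1.0]
finger_gap: 28.3
```

```bash
python3 - <<'E'
from h import *
s=sense(); print(s["tcp_pos"],s["force"])
im=get_image("wrist"); cv2.imwrite("pics/wrist2.png",im[:,:,::-1])
im=get_image("side"); cv2.imwrite("pics/side2.png",im[:,:,::-1])
E
```

```text
[621.93686872  10.13290536 142.78318567] [-0.16083362 -0.30252023 -0.97611506]
```

View pics/wrist2.png

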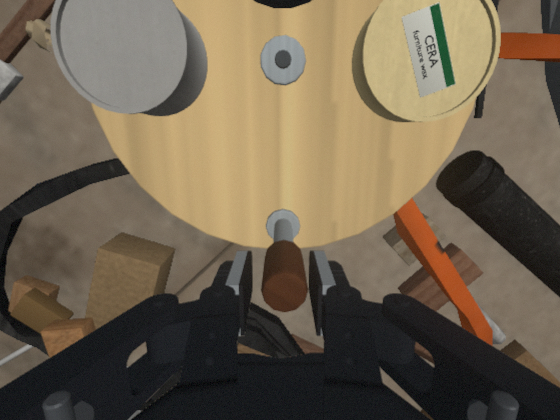

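View pics/side2.png

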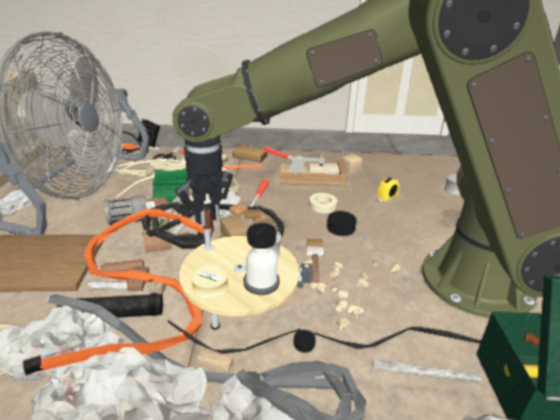

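jog_arm([
  [0.55,0,0.02,0,-3,0,0.33],
  [0.55,0,0.02,0,-3,0,0.33],
  [0.55,0,0.02,0,-3,0,0.33],
  [0.55,0,0.02,0,-3,0,0.33],
])

```text
time_s: 6.47
tcp_pos: [634.0, 26.3, 142.0]
orientation: [[0.527, 0.0, -0.85], [0.85, -0.0, 0.527], [-0.0, -1.0, -0.0]]
force: [-9.9, -12.7, 3.8]
finger_gap: 28.2
```

jog_arm([
  [0.37,0,0,0,-2,0,0.33],
  [0.37,0,0,0,-2,0,0.33],
  [0,0,0,0,0,0,0.33],
])

```text
time_s: 6.72
tcp_pos: [637.9, 33.1, 142.0]
orientation: [[0.466, 0.0, -0.885], [0.885, -0.0, 0.466], [0.0, -1.0, -0.0]]
force: [0.0, 0.7, -0.3]
finger_gap: 28.4
```

jog_arm([
  [0.3,0,0,0,0,0,0.33],
  [0.3,0,0,0,0,0,0.33],
  [0,0,0,0,0,0,0.33],
])

```text
time_s: 6.97
tcp_pos: [640.0, 36.7, 141.7]
orientation: [[0.469, -0.003, -0.883], [0.883, -0.003, 0.469], [-0.004, -1.0, 0.001]]
force: [-11.1, -12.4, 6.9]
finger_gap: 28.4
```

```bash
python3 - <<'E'
from h import *
s=sense(); print(s["tcp_pos"],s["force"])
im=get_image("wrist"); cv2.imwrite("pics/wrist3.png",im[:,:,::-1])
E
```

```text
[639.95890378  36.71998884 141.6579537 ] [-11.08741435 -12.4094886    6.94127437]
```

View pics/wrist3.png

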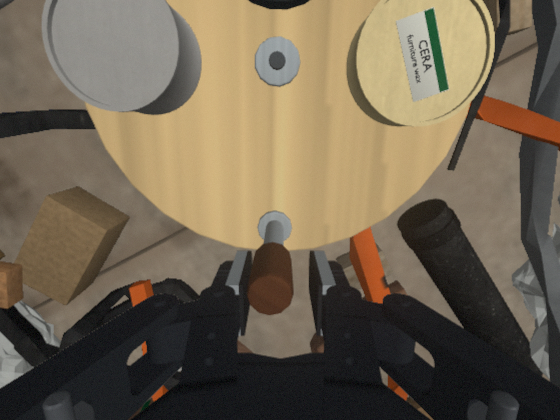

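jog_arm([
  [-0.45,0,0,0,0,0,0.35],
  [0,0,0,0,0,0,0.35],
  [0,-2.6,0,0,0,0,0.35],
  [0,-2.6,0,0,0,0,0.35],
  [0,-2.6,0,0,0,0,0.35],
  [0,-2.6,0,0,0,0,0.7],
  [0,-2.6,0,0,0,0,1],
  [0,0,3,0,0,0,1],
  [0,0,3,0,0,0,1],
  [0,0,3,0,0,0,1],
  [0,0,0,0,0,0,1],
  [0,0,0,0,0,0,1],
])

```text
time_s: 8.02
tcp_pos: [558.5, 77.3, 272.1]
orientation: [[0.466, 0.001, -0.885], [0.885, 0.0, 0.466], [0.001, -1.0, -0.001]]
force: [0.6, 0.4, 1.2]
finger_gap: 85.2
```

```bash
python3 - <<'E'
from h import *
s=sense(); print(s["tcp_pos"],s["force"])
M=P("wrist"); np.save("M4.npy",M)
im=get_image("wrist"); cv2.imwrite("pics/wrist4.png",im[:,:,::-1])
for n,X in (("axis",(545.5,81.8,80)),("cap top",(488.6,113.3,204))): print(n,proj(0,X,M).round(1))
im=get_image("scene"); b=(190,110,330,220);cv2.imwrite("pics/scene4.png",cv2.resize(im[b[1]:b[3],b[0]:b[2]],None,fx=5,fy=5,interpolation=2)[:,:,::-1])
E
```

```text
[558.52836875  77.27512965 272.12685424] [0.61677116 0.37053672 1.2154309 ]
axis [277.3 178.3]
cap top [277.5 109. ]
```

View pics/wrist4.png

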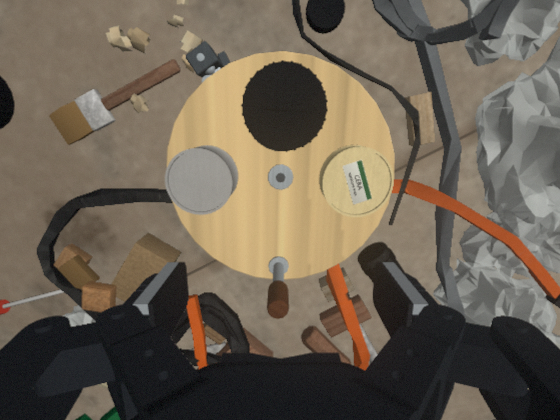

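View pics/scene4.png

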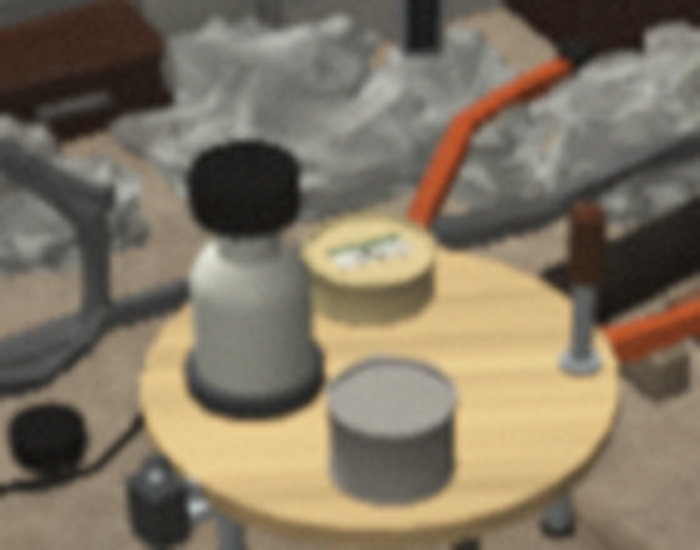

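```bash
python3 - <<'E'
from h import *
M=np.load("M4.npy"); im=cv2.imread("pics/wrist4.png")
def fit(im,box):
    g=im.max(2)[box[1]:box[3],box[0]:box[2]]; m=(g<60).astype(np.uint8)
    n,l,s,_=cv2.connectedComponentsWithStats(m);k=1+np.argmax(s[1:,4]);c=cv2.findContours((l==k).astype(np.uint8),0,1)[0][0]
    return cv2.fitEllipse(c),s[k]
e,s=fit(im,(215,52,355,168)); print(e,s)
uv=np.array(e[0])+[215,52]; print(uv,atz(M,uv,204),atz(M,uv,200))
print("axis",atz(M,(280.5,177),80), "handle top",atz(M,(278.5,306),170))
t=camera_model("scene"),; S=P("scene")
print("scene cap top",atz(S,(190+246/5,110+163/5),204))
E
```

```text
((68.88089752197266, 53.80220031738281), (82.40396881103516, 87.78516387939453), 5.375796318054199) [  27    9   85   90 5801]
[283.88089752 105.80220032] [488.78976609 117.79014535] [488.6098243  117.93576951]
axis [545.91276229  85.51019339] handle top [634.0516233   37.12129742]
scene cap top [491.08709388 114.71015505]
```

jog_arm([
  [0.07,0,2.64,0,0,0,1],
  [0.07,0,2.64,0,0,0,1],
  [0.07,0,2.64,0,0,0,1],
  [0,0,0,0,6,0,1],
  [0,0,0,0,6,0,1],
  [0,0,0,0,6,0,1],
  [0,0,0,0,6,0,1],
  [0,0,0,0,6,0,1],
  [0,0,0,0,6,0,1],
  [0,0,0,0,6,0,1],
  [0,0,0,0,6,0,1],
  [0,0,0,0,6,0,1],
  [0,0,0,0,6,0,1],
  [0,0,0,0,0,0,1],
])

```text
time_s: 9.28
tcp_pos: [490.8, 114.9, 271.0]
orientation: [[0.999, -0.0, -0.032], [0.032, -0.0, 0.999], [-0.0, -1.0, -0.0]]
force: [0.1, -0.1, -1.2]
finger_gap: 85.3
```

```bash
python3 - <<'E'
from h import *
s=sense(); print(s["tcp_pos"],s["force"],s["q"])
M=P("wrist"); np.save("M5.npy",M)
im=get_image("wrist"); cv2.imwrite("pics/wrist5.png",im[:,:,::-1])
print(proj(0,(489.5,116,204),M))
E
```

```text
[490.75240012 114.91428688 271.04720084] [ 0.122099   -0.12578901 -1.22970363] [9.01448672e+00 9.60027978e+00 9.11444495e+01 4.31430075e-04
 7.92735708e+01 7.15534251e+00]
[278.13958983 226.03481842]
```

View pics/wrist5.png

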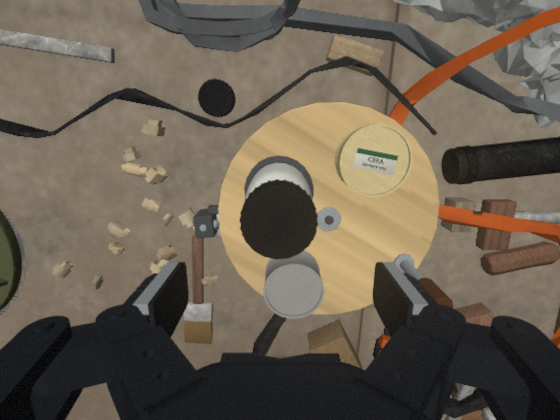

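```bash
python3 - <<'E'
from h import *
M4,M5=np.load("M4.npy"),np.load("M5.npy"); im=cv2.imread("pics/wrist5.png")
g=im.max(2)[172:265,230:325]; m=(g<45).astype(np.uint8)
n,l,s,_=cv2.connectedComponentsWithStats(m);k=1+np.argmax(s[1:,4]);c=cv2.findContours((l==k).astype(np.uint8),0,1)[0][0]
e=cv2.fitEllipse(c);uv=np.array(e[0])+[230,172];print(e,uv,s[k])
print(atz(M5,uv,204),tri([(M4,(283.9,105.8)),(M5,uv)]))
print("axis",atz(M5,(329,218.5),80))
S,D=P("scene"),P("side")
im=get_image("side");b=(210,190,330,290);cv2.imwrite("pics/side6.png",cv2.resize(im[b[1]:b[3],b[0]:b[2]],None,fx=6,fy=6,interpolation=2)[:,:,::-1])
im=get_image("scene");b=(190,110,330,220);cv2.imwrite("pics/scene6.png",cv2.resize(im[b[1]:b[3],b[0]:b[2]],None,fx=5,fy=5,interpolation=2)[:,:,::-1])
E
```

```text
((44.63474655151367, 48.7873649597168), (65.19905090332031, 75.9822769165039), 166.0442657470703) [274.63474655 220.78736496] [  10    9   71   78 3308]
[486.92672079 119.777673  ] (array([487.72166878, 117.91274834, 197.64548471]), [[-0.7, -1.0], [1.2, -0.1]])
axis [546.24190616  86.18835063]
```

View pics/side6.png

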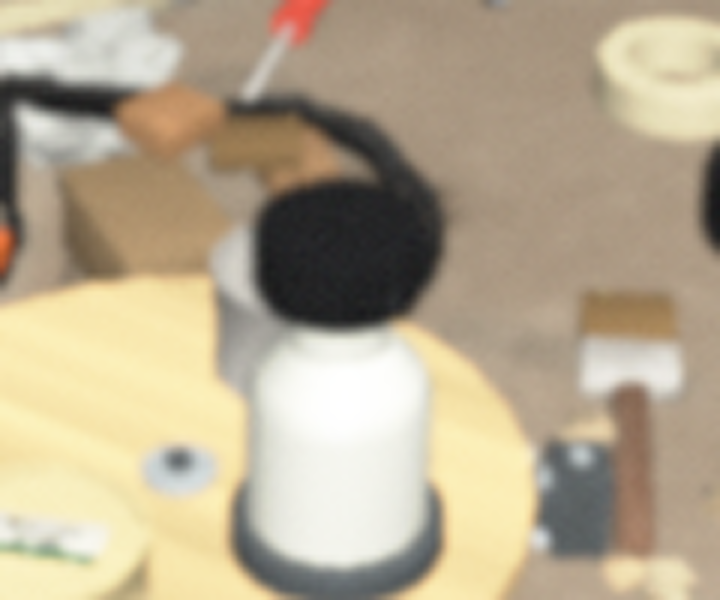

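View pics/scene6.png

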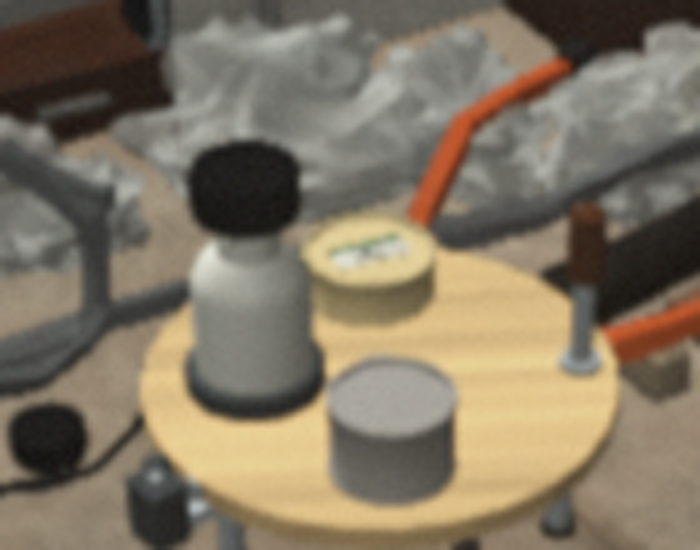

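```bash
python3 - <<'E'
from h import *
S,D=P("scene"),P("side"); M5=np.load("M5.npy"); M4=np.load("M4.npy")
print(tri([(S,(238.8,147.6)),(D,(267,232.3))]))
for M,n,uv in((S,"scene",(238.8,147.6)),(D,"side",(267,232.3))): print(n,atz(M,uv,191.5))
print("wrist5 top",atz(M5,(279.5,220),204),"w4",atz(M4,(284.5,105.8),204))
# bench refs: axis seen in side
print("side axis",atz(D,(210+179/6,190+466/6),80),"side wrist tcp")
E
```

```text
(array([489.10646205, 114.85327977, 190.44190482]), [[-0.1, 0.0], [-0.1, -0.1]])
scene [488.49980906 113.40374725]
side [488.86001907 116.62909513]
wrist5 top [490.31220083 120.46681866] w4 [488.97206844 118.13994507]
side axis [545.46723908  85.21625463] side wrist tcp
```

jog_arm([
  [-0.17,2.5,0.15,0,0,0,1],
  [0,2.5,0,0,0,0,1],
  [0,2.5,0,0,0,0,1],
  [0,1.5,0,0,0,0,1],
  [0,1.1,0,0,0,0,1],
  [0,0,0,0,0,0,1],
  [0,0,0,0,0,0,1],
])

```text
time_s: 10.02
tcp_pos: [488.5, 116.7, 170.6]
orientation: [[0.999, -0.0, -0.04], [0.04, -0.0, 0.999], [-0.0, -1.0, 0.0]]
force: [-0.2, -0.3, 0.8]
finger_gap: 85.4
```

```bash
python3 - <<'E'
from h import *
s=sense(); print(s["tcp_pos"],s["force"])
im=get_image("wrist"); cv2.imwrite("pics/wrist7.png",im[:,:,::-1])
im=get_image("scene");b=(190,90,310,190);cv2.imwrite("pics/scene7.png",cv2.resize(im[b[1]:b[3],b[0]:b[2]],None,fx=6,fy=6,interpolation=2)[:,:,::-1])
E
```

```text
[488.50159731 116.70971633 170.63541283] [-0.23691949 -0.25719468  0.79023349]
```

View pics/wrist7.png

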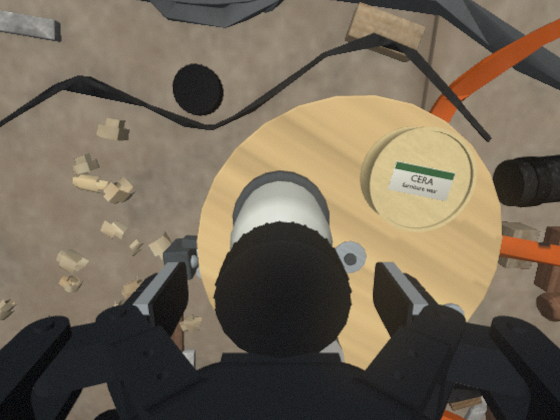

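View pics/scene7.png

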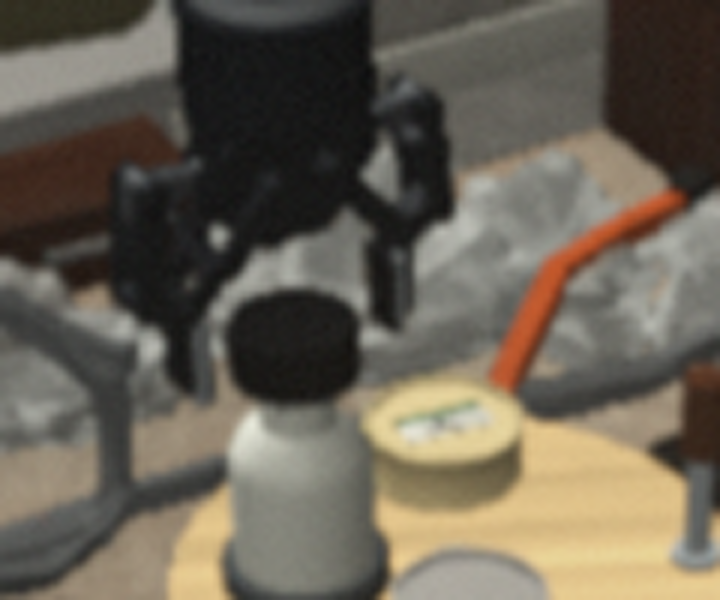

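jog_arm([
  [0.1,0,0,0,0,0,0.6],
  [0,0,0,0,0,0,0.6],
  [0,0,0,0,0,0,0.3],
  [0,0,0,0,0,0,0.3],
  [0,0,0,0,0,0,0],
  [0,0,0,0,0,0,0],
  [0,0,0,0,0,0,0],
  [0,0,0,0,0,0,0],
])

```text
time_s: 10.78
tcp_pos: [489.6, 116.9, 171.1]
orientation: [[0.999, 0.001, -0.039], [0.039, 0.0, 0.999], [0.001, -1.0, 0.0]]
force: [-1.2, -0.8, 6.0]
finger_gap: 54.0
```

```bash
python3 - <<'E'
from h import *
s=sense(); print(s["tcp_pos"],s["force"],s["moment"])
im=get_image("wrist"); cv2.imwrite("pics/wrist8.png",im[:,:,::-1])
im=get_image("scene");b=(190,90,310,190);cv2.imwrite("pics/scene8.png",cv2.resize(im[b[1]:b[3],b[0]:b[2]],None,fx=6,fy=6,interpolation=2)[:,:,::-1])
E
```

```text
[489.55986151 116.85315615 171.14316454] [-1.2384512  -0.77611208  5.95523507] [-0.00708827  0.19984155  0.02351323]
```

View pics/wrist8.png

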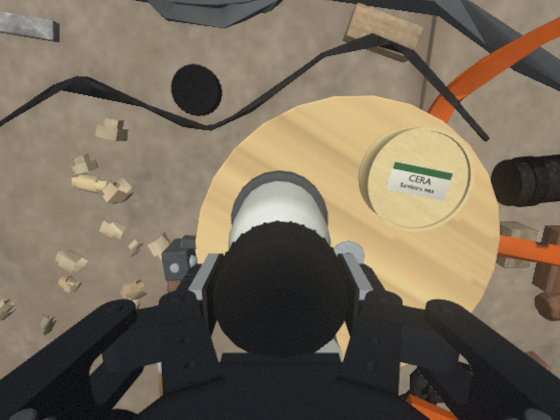

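View pics/scene8.png

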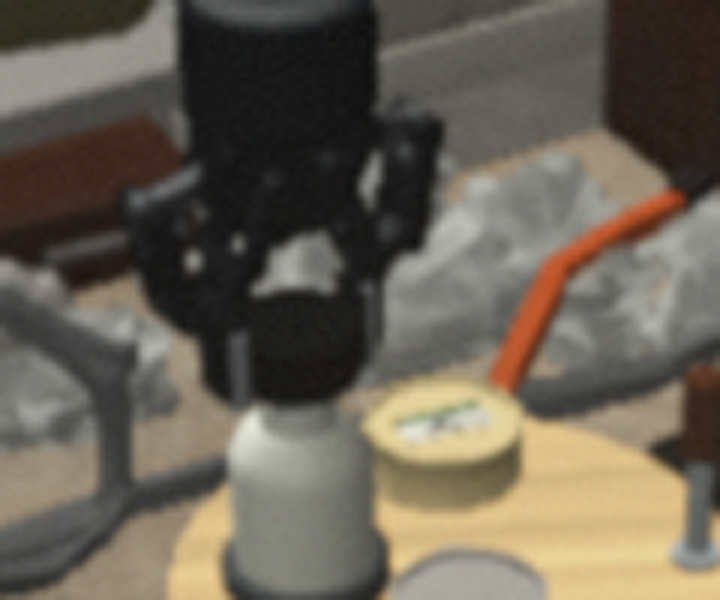

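jog_arm([
  [0,0.2,0,0,0,0,0],
  [0,0.2,0,0,0,0,0],
  [0,0.2,0,0,0,0,0],
  [0,0.1,0,0,0,0,0],
  [0,0,0,0,0,0,0],
  [0,0,0,0,0,0,0],
])

```text
time_s: 11.38
tcp_pos: [489.9, 117.3, 165.4]
orientation: [[0.999, 0.003, -0.039], [0.039, 0.001, 0.999], [0.003, -1.0, 0.001]]
force: [-5.5, 2.5, 18.4]
finger_gap: 54.4
```

jog_arm([
  [0,0.1,0,0,0,0,0],
  [0,0,0,0,-4,0,0],
  [0,0,0,0,-4,0,0],
  [0,0,0,0,-4,0,0],
  [0,0,0,0,-4,0,0],
  [0,0,0,0,-4,0,0],
  [0,0,0,0,0,0,0],
])

```text
time_s: 11.97
tcp_pos: [490.6, 117.2, 165.3]
orientation: [[0.924, 0.005, -0.382], [0.382, 0.001, 0.924], [0.005, -1.0, -0.001]]
force: [-4.2, 1.7, 25.4]
finger_gap: 53.8
```

```bash
python3 - <<'E'
from h import *
s=sense(); print(s["tcp_pos"],s["force"],s["moment"],s["finger_gap"])
im=get_image("scene");b=(190,90,310,190);cv2.imwrite("pics/scene9.png",cv2.resize(im[b[1]:b[3],b[0]:b[2]],None,fx=6,fy=6,interpolation=2)[:,:,::-1])
im=get_image("wrist"); cv2.imwrite("pics/wrist9.png",im[:,:,::-1])
E
```

```text
[490.5502585  117.18667004 165.3438486 ] [-4.20442609  1.65871706 25.42578278] [0.33591804 0.74380012 0.07198571] 53.81326573742342
```

View pics/wrist9.png

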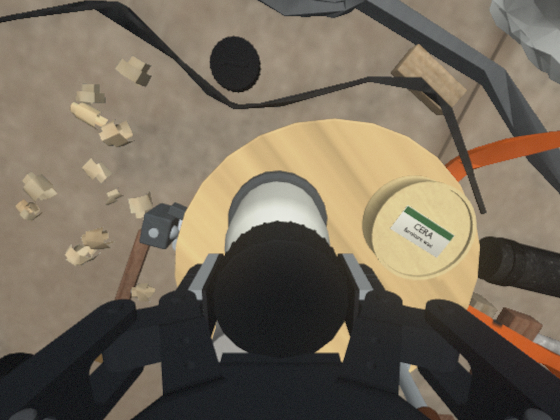

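View pics/scene9.png

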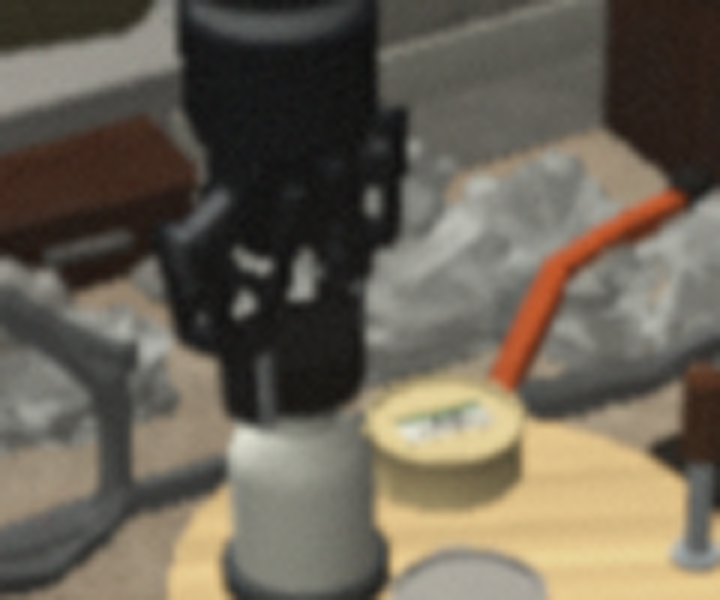

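jog_arm([
  [0,0,0,0,-4.4,0,0],
  [0,0,0,0,-4.4,0,0],
  [0,0,0,0,-4.4,0,0],
  [0,0,0,0,-4.4,0,0],
  [0,0,0,0,-4.4,0,0],
  [0,0,0,0,-4.4,0,0],
  [0,0,0,0,-4.4,0,0],
  [0,0,0,0,-4.4,0,0],
  [0,0,0,0,-4.4,0,0],
  [0,0,0,0,-4.4,0,0],
  [0,0,0,0,-4.4,0,0],
  [0,0,0,0,-4.4,0,0],
  [0,0,0,0,-4.4,0,0],
  [0,0,0,0,-4.4,0,0],
  [0,0,0,0,-4.4,0,0],
  [0,0,0,0,-4.4,0,0],
  [0,0,0,0,0,0,0],
])

```text
time_s: 13.48
tcp_pos: [490.6, 117.2, 165.3]
orientation: [[-0.051, 0.005, -0.999], [0.999, 0.001, -0.051], [0.001, -1.0, -0.005]]
force: [-3.1, 3.4, 24.5]
finger_gap: 54.2
```

```bash
python3 - <<'E'
from h import *
s=sense(); print(s["tcp_pos"],s["force"],s["moment"],s["finger_gap"],s["q"])
im=get_image("wrist"); cv2.imwrite("pics/wrist10.png",im[:,:,::-1])
E
```

```text
[490.58493876 117.19316319 165.32740798] [-3.08553172  3.41870689 24.47980757] [0.26168737 0.49887069 0.07066809] 54.24316116316021 [ 9.26736233e+00  1.50652547e+01  9.91275055e+01  1.51525185e-02
  6.54886498e+01 -8.36414142e+01]
```

View pics/wrist10.png

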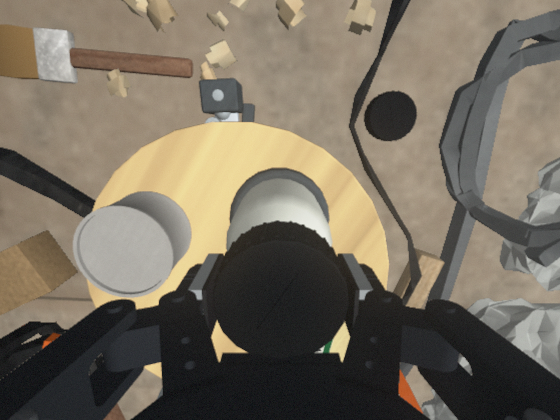

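```bash
python3 - <<'E'
import cv2,numpy as np
o=[]
for n in (8,9,10):
    i=cv2.imread(f"pics/wrist{n}.png")[215:355,205:360].astype(float)
    o.append(cv2.resize(np.clip(i*4,0,255).astype(np.uint8),(260,235)))
cv2.imwrite("pics/cmp.png",np.hstack(o))
E
```

```text
(no output)
```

View pics/cmp.png

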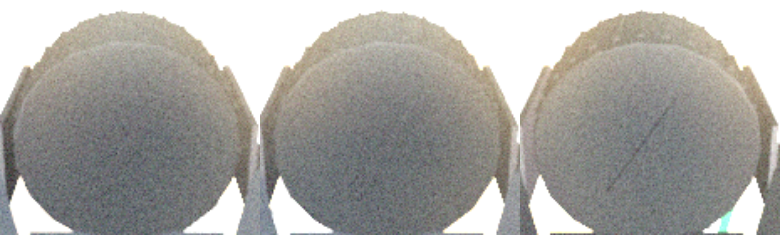

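jog_arm([
  [0,-0.2,0,0,0,0,0],
  [0,-0.2,0,0,0,0,0],
  [0,-0.2,0,0,0,0,0],
  [0,-0.2,0,0,0,0,0],
  [0,-0.2,0,0,0,0,0],
  [0,-0.2,0,0,0,0,0],
  [0,0,0,0,0,0,0],
])

```text
time_s: 14.12
tcp_pos: [489.2, 116.8, 174.5]
orientation: [[-0.046, 0.0, -0.999], [0.999, 0.0, -0.046], [0.0, -1.0, -0.0]]
force: [0.3, -0.1, 0.3]
finger_gap: 54.1
```

jog_arm([
  [0,-0.5,0,0,0,0,0],
  [0,-0.7,0,0,0,0,0],
  [0,-0.8,0,0,0,0,0],
  [0,-0.8,0,0,0,0,0],
  [0,-0.8,0,0,0,0,0],
  [0,-0.8,0,0,0,0,0],
  [0,-0.8,0,0,0,0,0],
  [0,-0.8,0,0,0,0,0],
  [0,-0.7,0,0,0,0,0],
  [0,-0.5,0,0,0,0,0],
  [0,-0.3,0,0,0,0,0],
  [0,0,0,0,0,0,0],
  [0,0,0,0,0,0,0],
  [0,0,0,0,0,0,0],
  [0,0,0,0,0,0,0],
])

```text
time_s: 15.37
tcp_pos: [489.1, 116.7, 248.9]
orientation: [[-0.045, -0.001, -0.999], [0.999, -0.0, -0.045], [-0.0, -1.0, 0.001]]
force: [0.6, 0.6, 0.7]
finger_gap: 54.0
```

```bash
python3 - <<'E'
from h import *
s=sense(); print(s["tcp_pos"],s["force"],s["moment"],s["finger_gap"],np.abs(s["joint_vel"]).max())
im=get_image("scene");cv2.imwrite("pics/scene11.png",im[:,:,::-1]);b=(190,90,330,220);cv2.imwrite("pics/scene11z.png",cv2.resize(im[b[1]:b[3],b[0]:b[2]],None,fx=4.5,fy=4.5,interpolation=2)[:,:,::-1])
im=get_image("wrist"); cv2.imwrite("pics/wrist11.png",im[:,:,::-1])
im=get_image("side"); cv2.imwrite("pics/side11.png",im[:,:,::-1])
print(proj("side",[489.5,117,276]),proj("scene",[489.5,117,276]))
E
```

```text
[489.0906122  116.74212215 248.87609463] [0.63451104 0.59187424 0.71863441] [0.04841001 0.04036599 0.01028399] 53.967301266503576 0.15429461583609594
[267.34116994 193.01512128] [236.63804936 115.40946167]
```

View pics/scene11z.png

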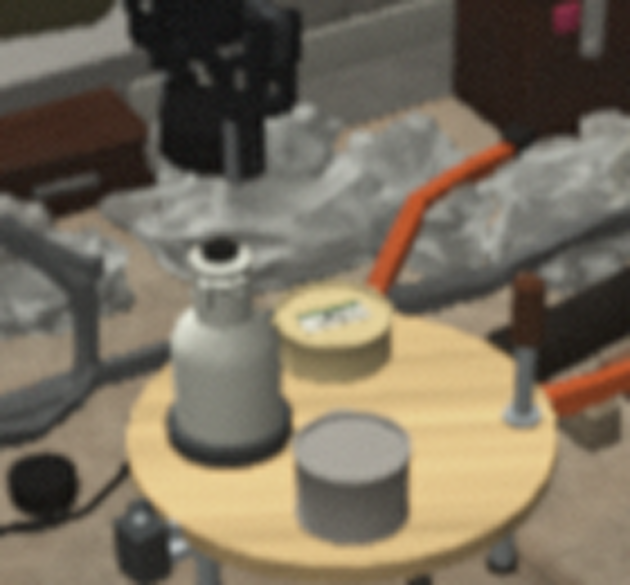

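View pics/side11.png

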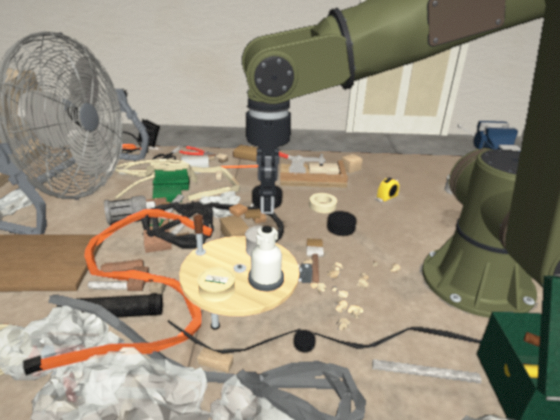

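View pics/wrist11.png

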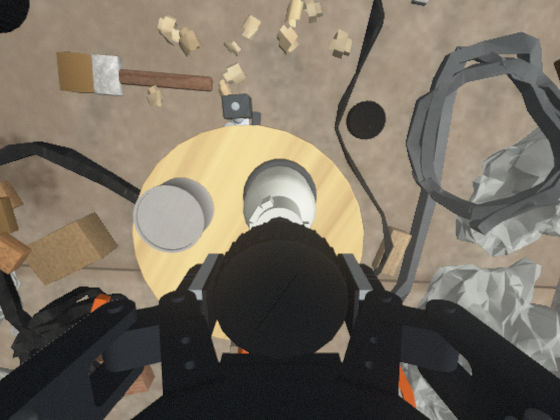

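```bash
python3 -c "
from rig import *
print(sign_off())"
```

```text
the job is handed in; nothing more can be done
None
```

The job is done and handed in at about 15.5 s of the 51 s allowed. The rig gives no verdict, so what follows rests on my own checks.

**What I did**
- **Carousel:** I caged the handle loosely between the fingers and led it round about 91° anticlockwise. I felt the detent at about 16 N, then pushed until the handle resisted at the stop with about 18 N.
- **Cap:** I gripped the cap and pressed it down about 6 mm, to about 25 N. Then I twisted it 90° anticlockwise while pressed and lifted it straight up.

**Last checks**
- **Cap height and grip:** The fingers stand 54 mm apart on the cap, which is right for its 55 mm width. The tool is 78 mm above where it gripped, vertical and still, with forces below 1 N.
- **Cap off the bottle:** The pictures show the bare neck with the cap above it. The cap came away without resistance.
- **Carousel:** The handle is at the same place in the picture as after indexing.
- **Bystanders:** The tape roll, brush and screwdriver were not touched and look unmoved in the final views.

**Disagreements and unmeasured points**
- **Camera positions:** The cameras disagreed by up to 7 mm in y on the cap's place. I gripped at a middle value, and the low sideways forces on gripping support it.
- **Cap twist:** I did not measure directly how far the cap itself turned. I infer it from the free lift-off and the low twisting moment.

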